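# Hold the round flask down in its sprung ring cradle

### The arm

A 7-joint arm with a two-finger parallel gripper is mounted at the origin on the work surface. World frame = base frame: x ahead of the robot, y to its left, z up, the work surface at z = 0. Lengths are in m, angles in rad, forces in N, time in s.
With the tool pointing down it reaches from about 0.35 to 0.9 m from the base axis. Payload 8.1 kg.
Tool frame: the origin (TCP) lies on the centre line of the jaws, within the pads' length; the fingertips stand 19 mm ahead of it and the grasp point (between the pads) is the TCP (arm.tip_reach is the distance from the TCP to the fingertips, in m); z points along the fingers, y is the line along which they close (so a half turn about z gives the same grasp; the last joint's range is limited). The gripper opens to 92 mm and grips with 3 to 60 N. Pads are 19 mm wide; open, the fingers measure 130 mm over their backs; the gripper's body (75 mm by 190 mm) begins 47 mm behind the grasp point.
Start: joints at [1.026, 0.434, 0.025, 1.573, -0.012, 1.134, -0.075], TCP at [0.267, -0.565, 0.246] pointing down, gripper open.
Joint ranges: [-2.62, 2.62], [-0.44, 2.09], [-1.27, 1.32], [0.08, 2.57], [-1.32, 4.46], [0.12, 2], [-2.74, 2.74]. Speed limits (rad/s): [2.22, 2.22, 3.01, 3.01, 3.14, 3.14, 3.14].

### API

Orientations are given as a rotation vector (axis times angle).
In Python, from cell import arm gives the robot as it stands.
- The arm moves only by the tool arm_command, never from a script. Its argument "targets" is a list that holds one entry, the list of rows, each a list of 6 numbers: the shift along the tool's x, y, z in m, then the turn, a rotation vector about the tool's x, y, z in rad. A call has 1 to 10 rows; each row shifts and turns the commanded pose from where the row before left it, along the tool's axes as they then stand; what a row does not reach is not made up. A row lasts 1/8 s, in which the tool goes at most 62.5 mm and 10.7 degrees, less where a joint would pass 70% of its speed; a pose out of reach is approached as far as the arm can. A call with a gripper value outside its range is refused whole. "jaw" is the finger opening in m, from 0 to 0.0918, set as the call begins (left out, the last holds). The fingers move at their own pace and stop on an object; "newtons" is the grip in N (left out, the last holds). Time passes only in rows, so rows that do not move let the fingers close. It gives the time, the measured TCP pose, the force, the opening and the grip force at its end, in the units of the state.
- arm.observe(): the state, without advancing time (a new reading comes with each control period).
- arm.get_image(name): name is "scene" or "top" or "wrist"; returns a dict with "pixels" (420x560x3 uint8, red, green, blue), "z_map" (420x560 float32, m along the optical axis (not along the pixel's ray), 0 where there is no reading), "fx", "fy", "cx", "cy" (pixels), "xyz" and "rotation" of the camera in the world; the wrist camera has in their place "T_tool_cam" (4x4, takes a point from camera to tool coordinates, whose origin is the TCP and whose axes are the flange's). Camera axes: x right, y down, z forward; pixel columns grow to the right and rows downward; lengths in m; the calibration is good to about 2 mm. The wrist camera is an equidistant fisheye: a pixel r from the principal point sees the ray r / f radians off the axis. A picture is of the moment at which its call begins: read the wrist's pose just before it.
- arm.sign_off(): hands the job in; it is judged then, once.
The state is a dict: "clock": time; "joints": joint angles; "dq": joint speeds; "joint_efforts": joint torques, N m; "position": TCP position; "ee_rot": TCP orientation; "force": force on the tool from outside, world axes, zero at the start; "ft_torque": the same for the moment, N m; "width": opening from 0.0 (shut) to 1.0 (fully open); "gripper_force": force on a finger pad.
Only numpy, scipy, OpenCV 4.12 (cv2) and the standard library are available. Lean on these libraries where they do the work, as an engineer would, in place of code of your own. Each camera call takes 0.05 s, during which the arm holds its last target. There are 200 camera calls.

### The job

Take the round-bellied steel flask off the acrylic turntable, set it upright, foot down, in the sprung ring cradle, and press it down against the springs until the ring is fully down. Finish while still holding the flask pressed fully down: do not let it spring back up, push on the flask itself and not on the ring, and leave the jar, the pen pot and the lunch tin standing where they are.

Things in the scene. Friction and masses are not known exactly. Their poses are not given: they have to be found in the camera images.
- flask_mid (a point): Round steel flask, 130 mm tall, upright on the turntable: ball-shaped belly 72 mm across (ball centre 31 mm above the foot) on a flat foot 36 mm across, then a straight round neck 28 mm across from 66 to 112 mm above the foot, and a black cap 34 mm across. About 0.3 kg. The point is on its axis half-way up, 65 mm above the foot and so the middle of the neck (grip there, firmly) is 25 mm above it..
- ring_top (a point): Centre of the upper rim of the cradle's aluminium funnel ring (rim 90 mm across outside, 16 mm high, open through the middle); z up. It moves with the ring: 61 mm above the desk when the ring is up, 37 mm when fully down. The belly rests on the ring's inner cone, its axis through this point; seated, the flask's foot is about 17 mm below this point (flask_mid about 48 mm above it). The flask can rock in the ring like a ball in a socket, so it has to be kept upright.
- ring (a joint): How far the ring is pushed down, in m: 0 up, 0.024 fully down on its stop. Sprung: it takes about 5 N on the ring to start it moving and 15 N at the bottom; the flask weighs about 3 N, so by itself it does not push the ring down; it springs back when let go.
- cradle: The black plastic base of the sprung ring cradle, fixed to the desk: a round plate 140 mm across and 8 mm thick with three steel posts with coil springs on a 112 mm circle; three black sleeves on the ring, 18 mm across, slide down over the posts, and their tops stand 65 mm above the desk with the ring up. Origin at the centre of its underside, on the ring's axis.
- turntable: Round clear acrylic turntable, 210 mm across, its top 22 mm above the desk; the disc turns stiffly on a foot that is fixed to the desk. Origin at the centre of its underside. The flask and the jar stand on it on opposite sides, each about 60 mm from its centre.
- jar_mid (a point): Straight-sided glass jar with a flat steel lid, 58 mm across and 85 mm tall, standing on the turntable; not needed. The point is on its axis half-way up.
- pen_pot: Teal ceramic pen pot, 82 mm across, 95 mm tall, with pens up to 150 mm; not needed. Origin at the centre of its underside.
- lunch_tin: Stainless steel lunch tin with latched lid, 114 x 164 x 56 mm; not needed. Origin at the centre of its underside.

How it is judged:
At the end, for the whole second after the job is handed in: Through the last second the robot keeps the flask still and pressed down: ring at least 19.5 of its 24 mm down, flask upright within 10 degrees, its middle within 9 mm of the ring's axis and 40 to 55 mm above the rim, bearing on the ring, the robot pushing on the flask and not on the cradle (value of joint ring above 0.0195 m and horizontal distance between flask_mid and ring_top below 0.009 m and z of flask_mid in the frame of ring_top between 0.04 and 0.055 m and angle between flask_mid's own z axis and vertical below 0.17 rad and contact force between flask and cradle above 6 N and contact force between any of the fingers, the arm and flask above 3 N and contact force between each of the fingers, the arm and cradle below 1 N and linear speed of flask below 0.03 m/s); the arm keeps its last pose, push and grip.
It fails at once if the jar is knocked over or shifted by more than 30 mm (angle between jar_mid's own z axis and vertical above 0.6 rad or distance of jar_mid from where it was at the start of the episode above 0.03 m).
It fails at once if the pen pot is knocked over or shifted by more than 30 mm (angle between pen_pot's own z axis and vertical above 0.6 rad or distance of pen_pot from where it was at the start of the episode above 0.03 m).
It fails at once if the lunch tin is shifted by more than 30 mm (distance of lunch_tin from where it was at the start of the episode above 0.03 m).
It also fails if it takes over 35 s, if anything falls off the work surface, if the arm or the gripper's body presses on something with over 40 N, if the wrist force passes 120 N, or if a joint passes its speed limit or range.

## Working session

There is one attempt and no reset: what is moved stays moved. The work goes in short steps, Python scripts to look and compute and a tool call to move; the robot and the scene stay as the last step left them, time stands still between calls to the robot, and variables do not carry over. Pictures are saved under pics/ and viewed, at most 10 in all, crops included, and the job is handed in when it is done.

Besides the shell and the picture viewer there is one more tool, called after "Request:" as name(argument=value, ...) on one line, values as JSON. arm_command: Moves the arm, as the interface text tells. Its arguments: {"type":"object","properties":{"targets":{"type":"array","items":{"type":"array","items":{"type":"array","items":{"type":"number"}}}},"jaw":{"type":"number"},"newtons":{"type":"number"}},"required":["targets"]}

```bash
mkdir -p pics; cat > h.py <<'E'
import numpy as np, cv2
from cell import arm
from scipy.spatial.transform import Rotation as R
def world(im):
    z=im["z_map"]; v,u=np.mgrid[:z.shape[0],:z.shape[1]]
    p=np.stack([(u-im["cx"])/im["fx"]*z,(v-im["cy"])/im["fy"]*z,z],-1)
    M=np.array(im["rotation"]); M=M if M.shape==(3,3) else R.from_rotvec(M).as_matrix()
    return p@M.T+np.array(im["xyz"])
def save(im,n): cv2.imwrite(n,im["pixels"][:,:,::-1])
E
python3 - <<'E'
from h import *
s=arm.observe(); print(s)
for n in("scene","top"):
    im=arm.get_image(n); save(im,f"pics/{n}0.png"); np.savez(f"{n}0.npz",**im); print(n,im["xyz"],im["rotation"],im["fx"],im["cx"],im["cy"])
E
```

```text
{'clock': 0.0, 'joints': array([ 1.02636983,  0.43521541,  0.02494406,  1.57409623, -0.01159235,
        1.13400326, -0.07510909]), 'dq': array([ 4.78157826e-04,  4.83831984e-04,  6.17887635e-04, -3.53671257e-04,
        1.28725464e-03, -6.22014179e-05, -1.56066084e-03]), 'joint_efforts': array([-9.13487256e-04, -6.67846084e+01,  9.84486043e-01, -3.14454782e+01,
       -6.05652016e-02,  4.30011889e-02,  2.42978986e-04]), 'position': array([ 0.26700041, -0.56456166,  0.24494966]), 'ee_rot': array([-3.06379520e+00, -6.87983098e-01,  7.51659001e-04]), 'force': array([-0.78301666,  0.19962826,  0.40653538]), 'ft_torque': array([ 0.04517368,  0.01175824, -0.00968994]), 'gripper_force': 0.0, 'width': 1.0035095550759265}
scene [1.33646429 0.0409145  0.80745394] [-1.69108253 -1.83544508  0.7824101 ] 540.8749568911064 266.2203051541129 211.15024277735168
top [ 0.45576249 -0.02736033  0.96992477] [-2.14158419  2.0895759  -0.18569248] 431.53213620977294 283.0246347042136 203.7306322098576
```

View pics/scene0.png

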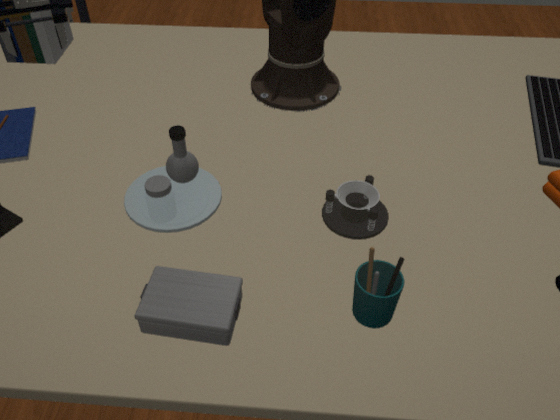

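View pics/top0.png

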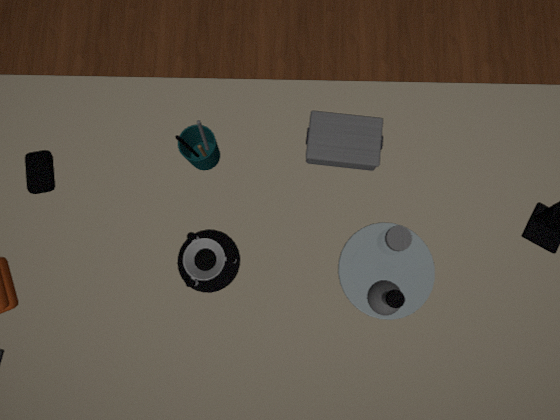

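The scene view shows the flask (180,150) behind the jar on the turntable and the cradle at (357,205). In the top view the flask cap is at (395,298), the jar at (398,238), the ring at (205,260) and the gripper at the right edge (545,225).

```bash
python3 - <<'E'
from h import *
for n,fb,rb in(("top",(370,280,415,320),(175,228,245,295)),("scene",(160,120,200,188),(318,170,392,236))):
    im=dict(np.load(n+"0.npz")); P=world(im); ok=im["z_map"]>0
    def box(b): 
        u0,v0,u1,v1=b; p=P[v0:v1,u0:u1].reshape(-1,3); return p[ok[v0:v1,u0:u1].ravel()]
    f=box(fb); print(n,"desk z",np.median(P[330:380,450:540,2]) if n=="top" else "", "flask maxz",np.percentile(f[:,2],[90,98,99.5]))
    c=f[f[:,2]>0.143]; print("cap",len(c),c.min(0),c.max(0),c.mean(0))
    b=f[(f[:,2]>.035)&(f[:,2]<.085)&(np.linalg.norm(f[:,:2]-c[:,:2].mean(0),axis=1)<.05)]
    A=np.c_[2*b,np.ones(len(b))]; s=np.linalg.lstsq(A,(b**2).sum(1),rcond=None)[0]; print("ball",s[:3],np.sqrt(s[3]+s[:3]@s[:3]),len(b))
    r=box(rb); r=r[(r[:,2]>.053)&(r[:,2]<.068)]
    q,_=cv2.minEnclosingCircle(r[:,:2].astype(np.float32)); print("ring",len(r),r.mean(0),q,_)
    m=r[(r[:,2]>.058)&(r[:,2]<.063)]; cc,rr=cv2.minEnclosingCircle(m[:,:2].astype(np.float32)); print(cc,rr,len(m))
    # rim circle by algebraic fit on bright pixels
    u0,v0,u1,v1=rb; g=im["pixels"][v0:v1,u0:u1].max(2); k=(g>100).astype(np.uint8)
    cs,_=cv2.findContours(k,cv2.RETR_EXTERNAL,2); e=cv2.fitEllipse(max(cs,key=cv2.contourArea)); u,v=e[0][0]+u0,e[0][1]+v0
    M=R.from_rotvec(im["rotation"]).as_matrix(); d=M@np.array([(u-im["cx"])/im["fx"],(v-im["cy"])/im["fy"],1]); print("ring ray",e,im["xyz"]+d*(.061-im["xyz"][2])/d[2])
    p=P[ok]; j=p[(abs(p[:,0]-.52)<.06)&(abs(p[:,1]+.27)<.07)&(p[:,2]>.1)&(p[:,2]<.115)]; print("jar",len(j),j.mean(0))
    p=P[ok];j=p[(p[:,2]>.09)&(p[:,0]>.3)&(p[:,0]<.9)&(p[:,1]<.4)&(p[:,1]>-.4)]; print(j.min(0),j.max(0))
E
```

```text
top desk z 1.1011809313121734e-05 flask maxz [0.15076602 0.15323547 0.154164  ]
cap 269 [ 0.42352916 -0.24238364  0.14357286] [ 0.45619447 -0.21084777  0.15549933] [ 0.43936422 -0.22628385  0.15133217]
ball [ 0.43943126 -0.22738973  0.05405964] 0.035015497010834076 577
ring 846 [0.50857365 0.15233322 0.05932696] (0.5090301632881165, 0.15056632459163666) 0.06472449749708176
(0.506744384765625, 0.15252797305583954) 0.06116171181201935 380Traceback (most recent call last):
  File "<stdin>", line 15, in <module>
cv2.error: OpenCV(4.12.0) /io/opencv/modules/imgproc/src/shapedescr.cpp:361: error: (-201:Incorrect size of input array) There should be at least 5 points to fit the ellipse in function 'fitEllipseNoDirect'
```

```bash
python3 - <<'E'
from h import *
for n,rb in(("top",(175,228,245,295)),("scene",(318,170,392,236))):
    im=dict(np.load(n+"0.npz")); P=world(im); ok=im["z_map"]>0
    u0,v0,u1,v1=rb; p=P[v0:v1,u0:u1]; g=im["pixels"][v0:v1,u0:u1].max(2)
    d=np.hypot(p[...,0]-.508,p[...,1]-.152)
    k=((g>75)&(p[...,2]>.043)&(p[...,2]<.068)&(d<.06)).astype(np.uint8)
    for h in(.057,.059):
        m=p[(k>0)&(p[...,2]>h)]
        A=np.c_[2*m[:,:2],np.ones(len(m))]; s=np.linalg.lstsq(A,(m[:,:2]**2).sum(1),rcond=None)[0]; print(n,len(m),s[:2],np.sqrt(s[2]+s[:2]@s[:2]))
    cs,_=cv2.findContours(k,cv2.RETR_EXTERNAL,2); c=max(cs,key=cv2.contourArea); e=cv2.fitEllipse(c); u,v=e[0][0]+u0,e[0][1]+v0
    M=R.from_rotvec(im["rotation"]).as_matrix(); d=M@np.array([(u-im["cx"])/im["fx"],(v-im["cy"])/im["fy"],1]); print("ray",e,im["xyz"]+d*(.061-im["xyz"][2])/d[2])
    sl=p[(p[...,2]>.062)&(p[...,2]<.072)]; print("sleeves",np.round(sl[::12],3).tolist())
    p=P[ok]; j=p[(abs(p[:,0]-.56)<.06)&(abs(p[:,1]+.24)<.07)&(p[:,2]>.1)&(p[:,2]<.115)]; print("jar",len(j),j.mean(0))
    print("plate", [P[ok][(P[ok][:,2]>.004)&(P[ok][:,2]<.012)&(abs(P[ok][:,0]-.51)<.09)&(abs(P[ok][:,1]-.152)<.09)][:, :2].__getattribute__(f)(0) for f in("min","max")])
E
```

```text
top 402 [0.50886273 0.15089233] 0.04069209485710924
top 255 [0.50860441 0.15099972] 0.04155286703933305
ray ((28.633014678955078, 30.698284149169922), (40.8228759765625, 42.400596618652344), 22.640207290649414) [0.508354   0.15136059 0.061     ]
sleeves [[0.564, 0.185, 0.064], [0.559, 0.187, 0.065], [0.557, 0.176, 0.064], [0.553, 0.184, 0.067], [0.552, 0.157, 0.062], [0.544, 0.127, 0.063], [0.519, 0.094, 0.065], [0.515, 0.098, 0.065], [0.513, 0.087, 0.067], [0.509, 0.097, 0.065], [0.507, 0.091, 0.062], [0.503, 0.093, 0.066], [0.465, 0.182, 0.066], [0.464, 0.174, 0.068], [0.459, 0.185, 0.064], [0.458, 0.176, 0.064], [0.453, 0.179, 0.067]]
jar 526 [ 0.55713639 -0.24639446  0.10686955]
plate [array([0.42027628, 0.06458542]), array([0.59573473, 0.23605626])]
scene 235 [0.50934632 0.15130636] 0.04168053133301006
scene 111 [0.50938235 0.15129721] 0.04237240275809933
ray ((39.65955352783203, 24.79107666015625), (28.20856475830078, 44.17257308959961), 95.87593078613281) [0.51191414 0.1511073  0.061     ]
sleeves [[0.455, 0.172, 0.064], [0.461, 0.172, 0.063], [0.465, 0.182, 0.065], [0.504, 0.097, 0.064], [0.51, 0.095, 0.063], [0.518, 0.089, 0.064], [0.521, 0.099, 0.062], [0.554, 0.183, 0.064], [0.559, 0.179, 0.063], [0.563, 0.188, 0.065]]
jar 401 [ 0.56135484 -0.24523415  0.10551796]
plate [array([0.4441499 , 0.08211151]), array([0.5815355 , 0.22058315])]
```

Request:
arm_command(targets=[[[0.03, -0.0231, 0.0035, 0, 0, 0], [0.03, -0.0231, 0.0035, 0, 0, 0], [0.03, -0.0231, 0.0035, 0, 0, 0], [0.03, -0.0231, 0.0035, 0, 0, 0], [0.03, -0.0231, 0.0035, 0, 0, 0], [0.03, -0.0231, 0.0035, 0, 0, 0], [0.03, -0.0231, 0.0035, 0, 0, 0], [0.03, -0.0231, 0.0035, 0, 0, 0], [0.03, -0.0231, 0.0035, 0, 0, 0], [0.03, -0.0231, 0.0035, 0, 0, 0]]], jaw=0.0918)

```text
clock: 1.35
position: [0.4399, -0.2268, 0.2104]
ee_rot: [-3.065, -0.688, 0.001]
force: [0.8, 0.2, -0.7]
width: 1.002
gripper_force: 0.0
```

Request:
arm_command(targets=[[[0, 0, 0, 0, 0, 0], [0, 0, 0, 0, 0, 0]]])

```text
clock: 1.6
position: [0.4393, -0.2284, 0.2106]
ee_rot: [3.065, 0.688, -0.001]
force: [-0.5, -0.3, -0.1]
width: 1.0
gripper_force: 0.0
```

```bash
cat > w.py <<'E'
from h import *
def rem(goal):
    s=arm.observe(); M=R.from_rotvec(s["ee_rot"]).as_matrix()
    print(round(s["clock"],2),s["position"].round(4),"tool shift",(M.T@(np.array(goal)-s["position"])).round(4),"rot fix (tool)",R.from_matrix(M).inv().__mul__(R.from_matrix(np.array([[.904,.4275,0],[.4275,-.904,0],[0,0,-1]]).T)).as_rotvec().round(4),"F",s["force"].round(1),s["width"],s["gripper_force"],s["joints"].round(2))
E
python3 - <<'E'
from w import *
rem([.4395,-.227,.112])
im=arm.get_image("wrist"); save(im,"pics/w1.png"); print(im["T_tool_cam"],im["fx"],im["cx"],im["cy"])
E
```

```text
1.6 [ 0.4393 -0.2284  0.2106] tool shift [ 0.0009 -0.0012  0.0986] rot fix (tool) [-0.      0.0007 -0.0002] F [-0.5 -0.3 -0.1] 0.9999572798623229 0.0 [ 0.48  0.27 -0.14  1.92  0.05  0.96 -0.81]
[[-2.41108606e-04 -9.63042397e-01 -2.69349743e-01  7.40999909e-02]
 [ 9.99999832e-01 -3.73939378e-04  4.41845269e-04 -1.55642153e-04]
 [-5.26236203e-04 -2.69349592e-01  9.63042325e-01 -1.38309070e-01]
 [ 0.00000000e+00  0.00000000e+00  0.00000000e+00  1.00000000e+00]] 325.19226210127806 279.02080957028653 210.5330402438084
```

View pics/w1.png

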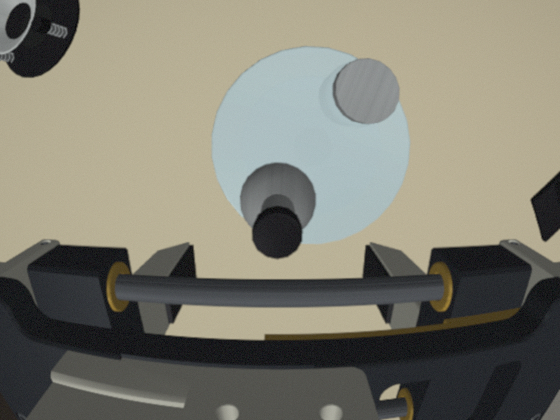

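The wrist view shows the cap at (277,233), centred between the fingers (about x = 279). The alignment is good, so I'll descend.

Request:
arm_command(targets=[[[0.0009, -0.0012, 0.014, 0, 0, 0], [0, 0, 0.014, 0, 0, 0], [0, 0, 0.014, 0, 0, 0], [0, 0, 0.014, 0, 0, 0], [0, 0, 0.014, 0, 0, 0], [0, 0, 0.014, 0, 0, 0], [0, 0, 0.013, 0, 0, 0], [0, 0, 0, 0, 0, 0], [0, 0, 0, 0, 0, 0]]])

```text
clock: 2.78
position: [0.4402, -0.2265, 0.1139]
ee_rot: [3.065, 0.688, 0.0]
force: [0.2, -0.2, -0.1]
width: 0.997
gripper_force: 0.0
```

Request:
arm_command(targets=[[[0, 0, 0, 0, 0, 0], [0, 0, 0, 0, 0, 0], [0, 0, 0, 0, 0, 0], [0, 0, 0, 0, 0, 0], [0, 0, 0, 0, 0, 0], [0, 0, 0, 0, 0, 0], [0, 0, 0, 0, 0, 0], [0, 0, 0, 0, 0, 0]]], jaw=0.015, newtons=50)

```text
clock: 3.78
position: [0.44, -0.2265, 0.1137]
ee_rot: [3.065, 0.688, -0.0]
force: [0.7, -0.6, -0.8]
width: 0.348
gripper_force: 50.0
```

```bash
python3 - <<'E'
from w import *
rem([.509,.151,.26])
E
```

```text
3.77 [ 0.44   -0.2265  0.1137] tool shift [ 0.2238 -0.3117 -0.1463] rot fix (tool) [ 0.  0. -0.] F [ 0.7 -0.6 -0.8] 0.3484522520215861 50.000157952308655 [ 0.47  0.39 -0.13  2.03  0.08  0.72 -0.84]
```

Width 32 mm is more than the 28 mm neck, so I'll look at the grasp.

```bash
python3 - <<'E'
from w import *
im=arm.get_image("wrist"); a=im["pixels"][150:420,130:430,::-1]; cv2.imwrite("pics/g1.png",cv2.convertScaleAbs(cv2.resize(a,(660,594)),alpha=2))
im=arm.get_image("scene"); a=im["pixels"][90:230,100:260,::-1]; cv2.imwrite("pics/g2.png",cv2.convertScaleAbs(cv2.resize(a,(640,560)),alpha=1.8))
E
```

```text
(no output)
```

View pics/g1.png

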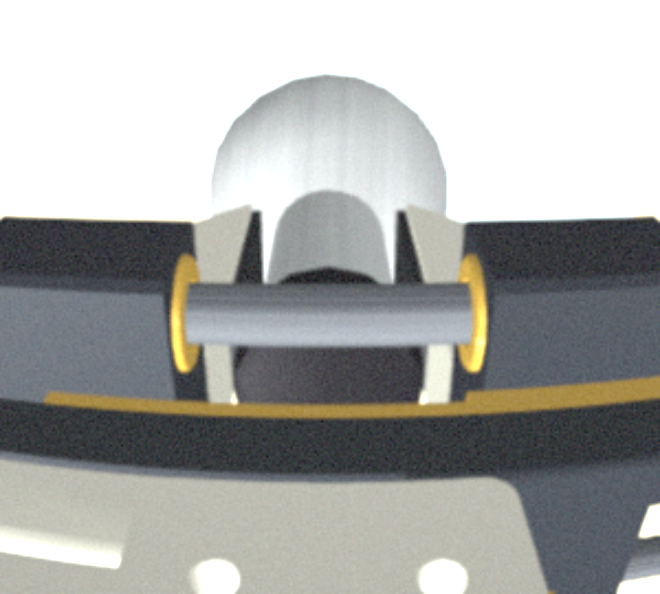

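View pics/g2.png

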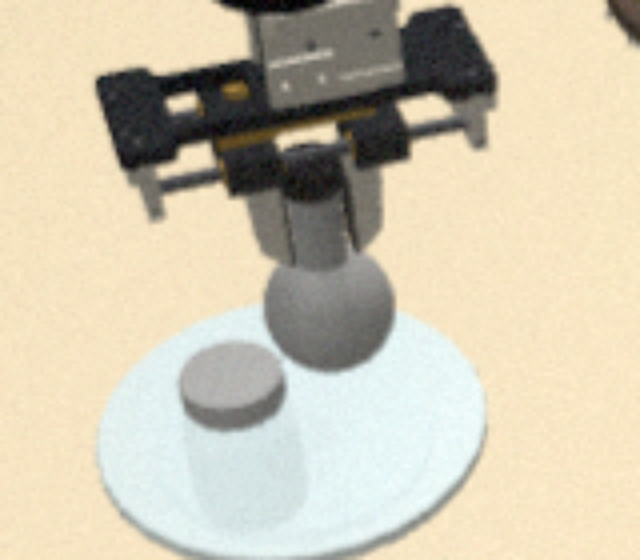

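The pads' upper edge is catching the black cap, and there is a gap beside the neck. I'll reopen, go 4 mm lower and regrip.

Request:
arm_command(targets=[[[0, 0, 0, 0, 0, 0], [0, 0, 0, 0, 0, 0], [0, 0, 0, 0, 0, 0], [0, 0, 0.002, 0, 0, 0], [0, 0, 0.002, 0, 0, 0], [0, 0, 0, 0, 0, 0]]], jaw=0.06)

```text
clock: 4.62
position: [0.4398, -0.2264, 0.1095]
ee_rot: [-3.065, -0.688, 0.001]
force: [0.3, 0.2, 0.7]
width: 0.651
gripper_force: 0.0
```

Request:
arm_command(targets=[[[0, 0, 0, 0, 0, 0], [0, 0, 0, 0, 0, 0], [0, 0, 0, 0, 0, 0], [0, 0, 0, 0, 0, 0], [0, 0, 0, 0, 0, 0], [0, 0, 0, 0, 0, 0], [0, 0, 0, 0, 0, 0], [0, 0, 0, 0, 0, 0]]], jaw=0.01, newtons=50)

```text
clock: 5.62
position: [0.44, -0.2265, 0.1098]
ee_rot: [3.065, 0.688, 0.0]
force: [0.2, 0.0, 1.4]
width: 0.33
gripper_force: 50.0
```

```bash
python3 - <<'E'
from w import *
im=arm.get_image("wrist"); a=im["pixels"][210:350,200:360,::-1]; cv2.imwrite("pics/g3.png",cv2.convertScaleAbs(cv2.resize(a,(640,560),interpolation=cv2.INTER_CUBIC),alpha=2.2))
E
```

```text
(no output)
```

View pics/g3.png

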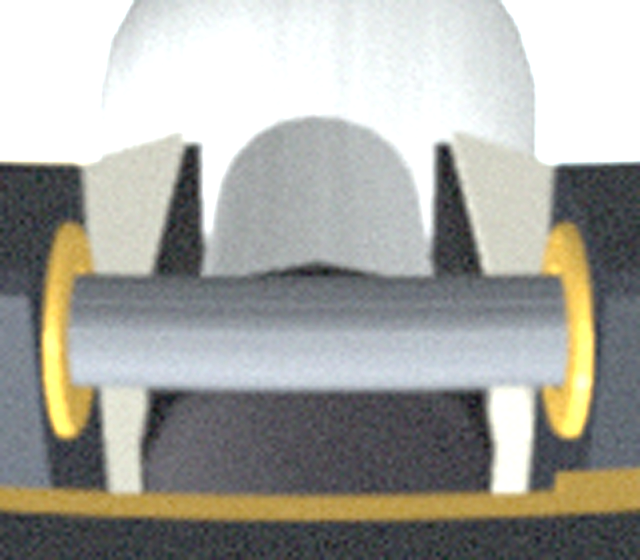

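The grip is symmetric, and the gaps at the pad edges fit a round neck between flat pads. I'll lift and check.

Request:
arm_command(targets=[[[0, 0, -0.005, 0, 0, 0], [0, 0, -0.01, 0, 0, 0], [0, 0, -0.02, 0, 0, 0], [0, 0, -0.025, 0, 0, 0], [0, 0, -0.03, 0, 0, 0], [0, 0, -0.03, 0, 0, 0], [0, 0, -0.02, 0, 0, 0], [0, 0, 0, 0, 0, 0], [0, 0, 0, 0, 0, 0]]], newtons=60)

```text
clock: 6.8
position: [0.4394, -0.2263, 0.2491]
ee_rot: [-3.065, -0.688, 0.001]
force: [0.2, 0.1, -2.5]
width: 0.325
gripper_force: 60.0
```

```bash
python3 - <<'E'
from w import *
rem([.509,.151,.25])
im=arm.get_image("scene"); P=world(im); ok=im["z_map"]>0
a=im["pixels"][60:240,80:300,::-1]; cv2.imwrite("pics/l1.png",cv2.convertScaleAbs(cv2.resize(a,(660,540)),alpha=1.8))
p=P[ok]; p=p[(np.hypot(p[:,0]-.44,p[:,1]+.2265)<.045)]
print(np.percentile(p[:,2],[1,5]))
b=p[(p[:,2]>.14)&(p[:,2]<.205)]
for _ in range(3):
    A=np.c_[2*b,np.ones(len(b))]; s=np.linalg.lstsq(A,(b**2).sum(1),rcond=None)[0]; r=np.sqrt(s[3]+s[:3]@s[:3]); print("ball",s[:3],r,len(b))
    b=p[(abs(np.linalg.norm(p-s[:3],axis=1)-r)<.003)&(p[:,2]<s[2]+.028)]
E
```

```text
6.8 [ 0.4394 -0.2263  0.2491] tool shift [ 0.2242 -0.3113 -0.0008] rot fix (tool) [-0.0007  0.0007 -0.    ] F [ 0.2  0.1 -2.5] 0.3252284350184807 60.00003933906555 [ 0.48  0.23 -0.14  1.87  0.04  1.05 -0.8 ]
[0.01865764 0.02025288]
ball [ 0.43955918 -0.22642899  0.19112719] 0.0347818581295441 466
ball [ 0.43923974 -0.22647749  0.19146608] 0.03508557704418452 768
ball [ 0.43928608 -0.22649055  0.19153226] 0.03506532473562161 777
```

View pics/l1.png

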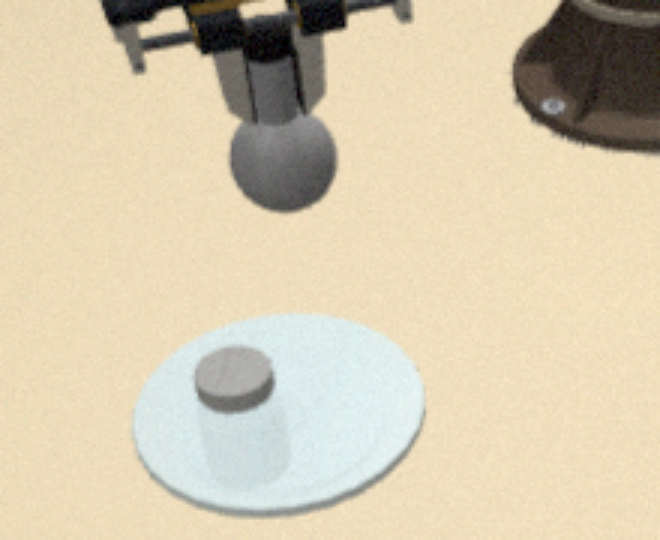

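Lifted: the ball centre is straight below the TCP, so the flask hangs upright and the jar was not disturbed. Now I'll carry it to the cradle.

Request:
arm_command(targets=[[[0.01, -0.0139, 0, 0, 0, 0], [0.02, -0.0278, 0, 0, 0, 0], [0.026, -0.0361, 0, 0, 0, 0], [0.028, -0.0389, 0, 0, 0, 0], [0.028, -0.0389, 0, 0, 0, 0], [0.028, -0.0389, 0, 0, 0, 0], [0.028, -0.0389, 0, 0, 0, 0], [0.026, -0.0361, 0, 0, 0, 0], [0.02, -0.0278, 0, 0, 0, 0], [0.01, -0.0139, 0, 0, 0, 0]]])

```text
clock: 8.1
position: [0.5085, 0.1537, 0.2492]
ee_rot: [-3.063, -0.693, 0.002]
force: [0.4, 0.2, -2.1]
width: 0.326
gripper_force: 60.0
```

Request:
arm_command(targets=[[[0, 0, 0, 0, 0, 0], [0, 0, 0, 0, 0, 0], [0, 0, 0, 0, 0, 0]]])

```text
clock: 8.48
position: [0.5095, 0.149, 0.2497]
ee_rot: [3.065, 0.685, -0.0]
force: [0.2, -0.0, -2.8]
width: 0.328
gripper_force: 60.0
```

```bash
python3 - <<'E'
from w import *
rem([.509,.151,.14])
im=arm.get_image("scene"); P=world(im); ok=im["z_map"]>0; g=im["pixels"].max(2)
t=arm.observe()["position"]
p=P[ok]; p=p[(np.hypot(p[:,0]-t[0],p[:,1]-t[1])<.045)]
b=p[(p[:,2]>.155)&(p[:,2]<.205)]
for _ in range(3):
    A=np.c_[2*b,np.ones(len(b))]; s=np.linalg.lstsq(A,(b**2).sum(1),rcond=None)[0]; r=np.sqrt(s[3]+s[:3]@s[:3])
    b=p[(abs(np.linalg.norm(p-s[:3],axis=1)-r)<.003)&(p[:,2]<s[2]+.028)]
print("ball",s[:3],r,len(b))
k=ok&(g>75)&(np.hypot(P[...,0]-.509,P[...,1]-.151)<.052)
for lo,hi in((.057,.064),(.059,.064)):
    m=P[k&(P[...,2]>lo)&(P[...,2]<hi)]
    A=np.c_[2*m[:,:2],np.ones(len(m))]; s=np.linalg.lstsq(A,(m[:,:2]**2).sum(1),rcond=None)[0]; print("ring",len(m),s[:2],np.sqrt(s[2]+s[:2]@s[:2]))
E
```

```text
8.47 [0.5095 0.149  0.2497] tool shift [ 0.0005 -0.0021  0.1097] rot fix (tool) [ 0.0007  0.0004 -0.0023] F [ 0.2 -0.  -2.8] 0.328282236576627 60.00114440917969 [-0.11  0.31 -0.36  1.77  0.12  1.08 -1.64]
ball [0.50920803 0.14844935 0.19191734] 0.035102678815699506 883
ring 233 [0.51020952 0.15075108] 0.0415868460940629
ring 112 [0.51059881 0.15076749] 0.04215508340278864
```

Request:
arm_command(targets=[[[0.0015, -0.002, 0.016, 0, 0, 0], [0, 0, 0.02, 0, 0, 0], [0, 0, 0.02, 0, 0, 0], [0, 0, 0.02, 0, 0, 0], [0, 0, 0.018, 0, 0, 0], [0, 0, 0.01, 0, 0, 0], [0, 0, 0.005, 0, 0, 0], [0, 0, 0, 0, 0, 0], [0, 0, 0, 0, 0, 0]]])

```text
clock: 9.65
position: [0.5103, 0.1532, 0.1412]
ee_rot: [-3.065, -0.688, -0.002]
force: [-0.3, 0.0, -2.8]
width: 0.328
gripper_force: 60.0
```

Request:
arm_command(targets=[[[0, 0, 0.003, 0, 0, 0], [0, 0, 0.003, 0, 0, 0], [0, 0, 0.002, 0, 0, 0], [0, 0, 0.002, 0, 0, 0], [0, 0, 0, 0, 0, 0], [0, 0, 0, 0, 0, 0]]])

```text
clock: 10.4
position: [0.5101, 0.1531, 0.131]
ee_rot: [3.065, 0.688, 0.001]
force: [-0.8, -0.9, 3.3]
width: 0.325
gripper_force: 60.0
```

Request:
arm_command(targets=[[[-0.0018, 0.0014, 0.002, 0, 0, 0], [0, 0, 0.003, 0, 0, 0], [0, 0, 0.003, 0, 0, 0], [0, 0, 0.003, 0, 0, 0], [0, 0, 0.003, 0, 0, 0], [0, 0, 0.003, 0, 0, 0], [0, 0, 0.002, 0, 0, 0], [0, 0, 0, 0, 0, 0], [0, 0, 0, 0, 0, 0]]])

```text
clock: 11.52
position: [0.5094, 0.1514, 0.1122]
ee_rot: [-3.065, -0.688, -0.002]
force: [-2.1, -0.3, 10.4]
width: 0.323
gripper_force: 60.0
```

Request:
arm_command(targets=[[[0, 0, 0.002, 0, 0, 0], [0, 0, 0.001, 0, 0, 0], [0, 0, 0, 0, 0, 0], [0, 0, 0, 0, 0, 0]]])

```text
clock: 12.02
position: [0.5095, 0.1514, 0.1094]
ee_rot: [-3.065, -0.688, -0.002]
force: [-2.3, -0.5, 12.0]
width: 0.325
gripper_force: 60.0
```

Request:
arm_command(targets=[[[0, 0, 0.001, 0, 0, 0], [0, 0, 0.001, 0, 0, 0], [0, 0, 0, 0, 0, 0], [0, 0, 0, 0, 0, 0], [0, 0, 0, 0, 0, 0]]])

```text
clock: 12.65
position: [0.5097, 0.1515, 0.1077]
ee_rot: [-3.065, -0.688, -0.003]
force: [-3.1, 0.0, 14.5]
width: 0.319
gripper_force: 60.0
```

```bash
python3 - <<'E'
from w import *
rem([.509,.151,.109])
for n in("scene","top"):
    im=arm.get_image(n); P=world(im); ok=im["z_map"]>0; g=im["pixels"].max(2)
    d=np.hypot(P[...,0]-.5095,P[...,1]-.151)
    if n=="scene":
        a=im["pixels"][100:260,270:450,::-1]; cv2.imwrite("pics/p1.png",cv2.convertScaleAbs(cv2.resize(a,(630,560)),alpha=1.8))
        b=P[ok&(d<.04)&(P[...,2]>.05)&(P[...,2]<.075)]
        for _ in range(3):
            A=np.c_[2*b,np.ones(len(b))]; s=np.linalg.lstsq(A,(b**2).sum(1),rcond=None)[0]; r=np.sqrt(s[3]+s[:3]@s[:3])
            p=P[ok&(d<.045)]; b=p[(abs(np.linalg.norm(p-s[:3],axis=1)-r)<.003)&(p[:,2]<s[2]+.028)&(p[:,2]>.045)]
        print("ball",s[:3],r,len(b))
    m=P[ok&(g>75)&(d>.037)&(d<.047)&(P[...,2]>.015)&(P[...,2]<.07)]; print(n,"rim z",np.percentile(m[:,2],[50,75,90,97]),len(m))
E
```

```text
12.65 [0.5097 0.1515 0.1077] tool shift [-0.0009  0.0002 -0.0013] rot fix (tool) [ 0.0003 -0.0021  0.0001] F [-3.1  0.  14.5] 0.3187577062173196 59.987032413482666 [-0.15  0.47 -0.32  1.94  0.21  0.77 -1.72]
ball [0.50988725 0.15149113 0.05067984] 0.03472310726520479 595
scene rim z [0.03479309 0.03614121 0.0370743  0.03798338] 148
top rim z [0.03554064 0.03712627 0.0384386  0.03922384] 171
```

View pics/p1.png

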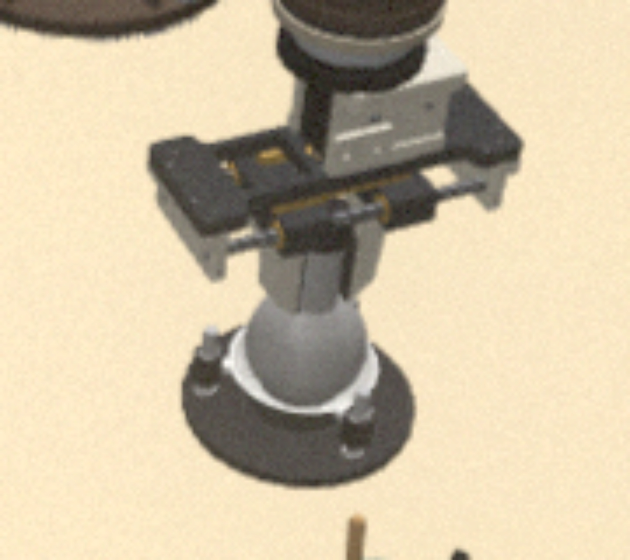

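The ring is fully down: the rim is at 37 mm, the posts stand proud of the sleeves, and the flask is seated upright. The push of 14.5 N plus the flask's weight exceeds 15 N, so the ring is on its stop.

Request:
arm_command(targets=[[[0, 0, 0, 0, 0, 0], [0, 0, 0, 0, 0, 0], [0, 0, 0, 0, 0, 0], [0, 0, 0, 0, 0, 0]]])

```text
clock: 13.25
position: [0.5097, 0.1515, 0.1077]
ee_rot: [-3.065, -0.688, -0.003]
force: [-2.6, -1.1, 15.1]
width: 0.324
gripper_force: 60.0
```

```bash
python3 -c "
from cell import arm
s=arm.observe();print(s['position'],s['force']);print(arm.sign_off())"
```

```text
[0.5097284  0.1515376  0.10774849] [-2.64109717 -1.08006974 15.12160021]
the job is handed in; nothing more can be done
None
```

The flask is upright in the ring cradle and held pressed down, with the rim measured at about 37 mm and a push of about 15 N; the job was handed in at about 13 s (no verdict returned).

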